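# Stow the stock block and latch the bin gate

## Robot

A 6-joint arm with a two-finger parallel gripper is mounted at the origin on the work surface. World frame = base frame: x ahead of the robot, y to its left, z up, the work surface at z = 0. Lengths are in m, angles in rad, forces in N, time in s.
With the tool pointing down it reaches from about 0.35 to 0.725 m from the base axis. Payload 4.3 kg.
Tool frame: the origin (TCP) lies at the very end of the fingers, on their centre line; the grasp point (between the pads) lies 19 mm behind it; y points along the fingers, z is the direction in which the jaws open and shut, and the axes are right-handed (so a half turn about y gives the same grasp; the last joint's range is limited). The gripper opens to 85 mm and grips with 20 to 120 N. Pads are 22 mm wide; open, the fingers measure 114 mm over their backs; the gripper's body (76 mm by 85 mm) begins 54 mm behind the grasp point. The pads swing forward as they close: fully open they stand 13 mm farther back than shut.
Start: joints at [-1.306, 0.377, 0.081, 1.274, 0, 1.46], TCP at [0.211, -0.535, 0.231] pointing down, gripper open.
Joint ranges: [-2.72, 2.72], [-0.84, 1.66], [-1.02, 1.22], [-1.77, 2.12], [-1.37, 1.28], [-3.14, 3.14]. Speed limits (rad/s): [2.57, 2.57, 3.14, 3.14, 3.14, 3.14].

## Interface

Orientations are given as [roll, pitch, yaw] about the fixed x, y, z axes, in that order (R = Rz(yaw) Ry(pitch) Rx(roll)).
In Python, from cell import read_state, read_camera, sign_off gives the robot as it stands.
- The arm moves only by the tool move_arm, never from a script. Its argument "series" is a list of rows, each a list of 4 numbers: the shift along the tool's x, y, z in m, then the turn about the tool's y in degrees. A call has 1 to 20 rows; each row is the pose to reach, as a shift and turn from the pose measured when the call began, along the tool's axes at that moment; what a row does not reach only later rows make up. A row lasts 1/12 s, in which the tool goes at most 41.7 mm and 7.16 degrees, less where a joint would pass 70% of its speed; a pose out of reach is approached as far as the arm can. A call with a gripper value outside its range is refused whole. "fingers" is the finger opening in m, from 0 to 0.0854, set as the call begins (left out, the last holds). The fingers move at their own pace and stop on an object; "grip_force" is the grip in N (left out, the last holds). Time passes only in rows, so rows that repeat a pose let the fingers close. It gives the time, the measured TCP pose, the force and the opening at its end, in the units of the state.
- read_state(): the state, without advancing time (a new reading comes with each control period).
- read_camera(name): name is "side" or "top"; returns a dict with "color" (384x512x3 uint8, red, green, blue), "intrinsics" (3x3 intrinsics, pixels), "R" (3x3) and "t" (3): a world point X has camera coordinates R X + t. Camera axes: x right, y down, z forward; pixel columns grow to the right and rows downward; lengths in m; the calibration is good to about 2 mm. A picture is of the moment at which its call begins. There is no depth.
- sign_off(): hands the job in, once; it reports no verdict.
The state is a dict: "clock": time; "joints": joint angles; "dq": joint speeds; "tau": joint torques, N m; "tool_pos": TCP position; "ee_rot": TCP orientation; "ft_force": force on the tool from outside, world axes, zero at the start; "moment": the same for the moment, N m; "width": opening from 0.0 (shut) to 1.0 (fully open).
Only numpy, scipy, OpenCV 4.12 (cv2) and the standard library are available. Lean on these libraries where they do the work, as an engineer would, in place of code of your own. Each camera call takes 0.05 s, during which the arm holds its last target.

## Task

Lay the dark walnut block gently down flat on the floor of the stock bin. Close the bin's gate by lifting its gravity latch bar over the keeper's horn, bringing it up against the strike post and lowering it fully home into the notch, so that the gate stays shut when you let go. Leave the pale block where it is.

Things in the scene. Friction and masses are not known exactly. Their poses are not given: they have to be found in the camera images.
- bin: Open pine stock bin fixed on the table. Origin: on the table under the middle of the gateway; x points into the bin, y left along the gateway, z up. Inner floor 10 mm above the table, x 10 to 200, y -110 to 110 mm; side and back walls 70 mm high; 125 mm hinge post at y 127. Offcuts lie by the back wall (x 155 to 200 mm). Keep x below 35 mm clear: the shut gate may stand in there.
- hinge (a point): Point on the gate's upright hinge line, at table height, at the left end of the gateway (bin x 0, y 110 mm).
- notch_plan (a point): Planned notch floor centre (bin x -18, y -120, z 73 mm) of the fixed steel keeper, 30 mm wide in bin y. Along bin +x: horn 22 mm thick, 101 mm high; notch 17 mm wide, open upward, floor 73 mm high; strike post 30 mm thick, 165 mm high. The real keeper is screwed on in slotted holes, up to 13 mm off this point along bin x, not measured: find the strike post by touch.
- gate (a joint): Gate angle, rad: 0 = square across the gateway, positive = swung out towards the robot, -0.12 to 0.8. Board 18 mm thick, 15 to 105 mm high, free end 198 mm from the hinge line, which lies in its middle plane. A light spring (0.5 Nm/rad about 0.42 rad, friction 0.1 Nm) opens it if shut but unlatched. No stop of its own near 0: the latch bar meeting the strike post stops it.
- latch (a joint): Latch bar angle, rad: 0 = level (as when resting in the notch), positive = free end lifted; -0.10 (hanging, as at the start) to 0.5. Pivot on the gate 50 mm from the hinge line, 85 mm up. Dark steel bar 12 mm thick, 24 mm high, 205 mm from pivot to free end, its middle plane 18 mm out from the gate's on the robot side. Lifted over 0.2 rad it clears the horn. Falls by its weight (0.35 kg).
- lug (a point): Grip point on the upright brass lug of the latch bar; pinch it from above across its 12 mm thickness (across the gate). Lug 30 mm wide along the bar, top 21 mm above this point. Bar level: point 100 mm from the pivot along the bar away from the hinge and 68 mm above it (153 mm above the table, 48 mm above the gate). x axis: across the gate; y axis: along the bar to the hinge.
- block_center (a point): Centre of the dark walnut block to be stowed, 110 x 40 x 40 mm (x along its length), lying loose on the table to the left or the right of the bin, about 0.14 kg.
- pale_center (a point): Centre of the pale block of the same size, 110 x 40 x 40 mm, on the other side of the bin; leave it alone.
- block: The same dark walnut block; origin at the centre of its underside.
There are look-alikes about, which are no part of the job. What is shaped like the block but orange or purple is not meant.

How it is judged:
At the end, for the whole second after the job is handed in: The latch bar lies home in the keeper's notch (bar within 0.03 rad of level, gate within 0.082 rad of square and still), and the walnut block lies flat on the bin's floor (its centre inside the walls and less than 40 mm above the table), at rest (value of joint gate between -0.082 and 0.082 rad and value of joint latch between -0.03 and 0.03 rad and velocity of joint gate between -0.05 and 0.05 rad/s and x of block_center in the frame of bin between 0.02 and 0.19 m and y of block_center in the frame of bin between -0.1 and 0.1 m and z of block_center in the frame of bin below 0.04 m and linear speed of block below 0.02 m/s); the robot touches nothing.
It fails at once if the pale block is moved more than 40 mm (distance of pale_center from where it was at the start of the episode above 0.04 m).
It fails at once if the walnut block is dropped into the bin (faster than 0.8 m/s inside it) (x of block_center in the frame of bin between 0.02 and 0.19 m and y of block_center in the frame of bin between -0.1 and 0.1 m and z of block_center in the frame of bin below 0.09 m and linear speed of block above 0.8 m/s).
It also fails if it takes over 58 s, if anything falls off the work surface, if the arm or the gripper's body presses on something with over 40 N, if the wrist force passes 120 N, or if a joint passes its speed limit or range.

## Working session

There is one attempt and no reset: what is moved stays moved. The work goes in short steps, Python scripts to look and compute and a tool call to move; the robot and the scene stay as the last step left them, time stands still between calls to the robot, and variables do not carry over. Pictures are saved under pics/ and viewed, and the job is handed in when it is done.

Besides the shell and the picture viewer there is one more tool, called after ">>>" as name(argument=value, ...) on one line, values as JSON. move_arm: Moves the arm, as the interface text tells. Its arguments: {"type":"object","properties":{"series":{"type":"array","items":{"type":"array","items":{"type":"number"}}},"fingers":{"type":"number"},"grip_force":{"type":"number"}},"required":["series"]}

```bash
ls; mkdir -p pics
cat > h.py <<'E'
import numpy as np,cv2
from cell import read_state,read_camera
def snap(n,f):
    c=read_camera(n); cv2.imwrite(f,c["color"][:,:,::-1]); np.savez(f"{n}.npz",**c); return c
def load(n): return dict(np.load(f"{n}.npz"))
def ray(c,u,v,z):
    K,R,t=c["intrinsics"],c["R"],c["t"]
    o=-R.T@t; d=R.T@np.linalg.inv(K)@np.array([u,v,1.]); return o+d*(z-o[2])/d[2]
def proj(c,X):
    p=c["R"]@np.asarray(X,float)+c["t"]; p=c["intrinsics"]@p; return p[:2]/p[2]
E
python3 - <<'E'
from h import *
for n in("side","top"):
    c=snap(n,f"pics/{n}0.png"); print(n,(-c["R"].T@c["t"]).round(3),c["R"].round(2).tolist(),c["intrinsics"].round(1).tolist())
print(read_state())
E
```

```text
pics
side [ 0.358 -0.631  0.863] [[0.98, -0.2, 0.01], [-0.14, -0.72, -0.68], [0.15, 0.66, -0.74]] [[405.2, 0.0, 250.9], [0.0, 405.2, 192.6], [0.0, 0.0, 1.0]]
top [0.375 0.057 1.107] [[0.01, -1.0, 0.02], [-0.99, -0.02, -0.13], [0.13, -0.02, -0.99]] [[382.2, 0.0, 252.3], [0.0, 382.2, 197.4], [0.0, 0.0, 1.0]]
{'clock': 0.1, 'joints': array([-1.30629397e+00,  3.78017100e-01,  7.97748199e-02,  1.27443551e+00,
        1.01868371e-05,  1.46053088e+00]), 'dq': array([-0.00127604, -0.0020482 ,  0.00289416,  0.00017084, -0.00085259,
        0.00068148]), 'tau': array([ 6.36380937e-04, -4.64694393e+01,  2.70582247e+01,  1.20169905e-02,
       -1.02193605e-04,  3.40080817e-07]), 'tool_pos': array([ 0.21035227, -0.53449939,  0.2304448 ]), 'ee_rot': array([-1.57266524e+00,  2.17164520e-04, -2.76682506e+00]), 'ft_force': array([ 0.07939951,  0.23505817, -0.35030739]), 'moment': array([-0.02813987,  0.04686401, -0.00530883]), 'width': 0.9960748459200316}
```

```bash
sleep 1; ls pics
```

```text
side0.png
top0.png
```

View pics/top0.png

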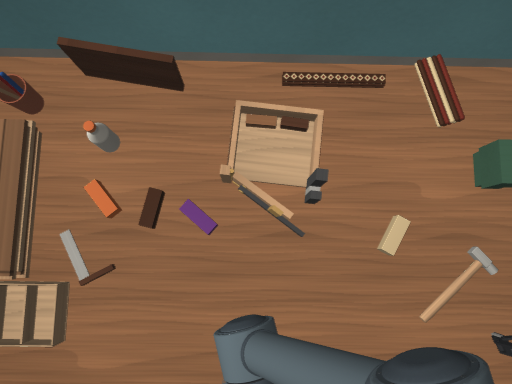

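View pics/side0.png

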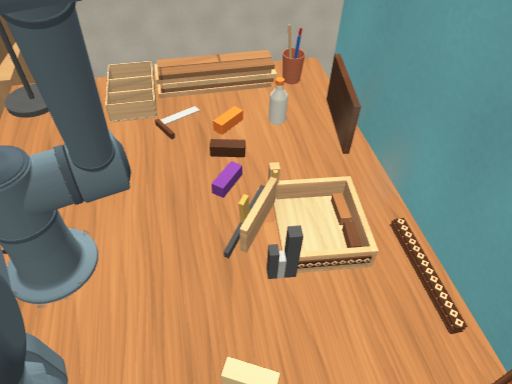

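Top view: the dark brown block at (151,208) is the walnut one. The look-alikes are orange at (102,198) and purple at (199,217), with the pale block at (395,235). The bin is around (275,145), the gate swings out from (228,172) to about (300,232), and the keeper is near (316,186). I'll enlarge to confirm.

Run:
```python
from h import *
a=cv2.imread("pics/top0.png"); b=cv2.imread("pics/side0.png")
cv2.imwrite("pics/c1.png",cv2.resize(a[90:250,130:340],None,fx=3.8,fy=3.7,interpolation=cv2.INTER_CUBIC))
cv2.imwrite("pics/c2.png",cv2.resize(b[125:285,200:385],None,fx=4,fy=3.7,interpolation=cv2.INTER_CUBIC))
```

```text
(no output)
```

View pics/c1.png

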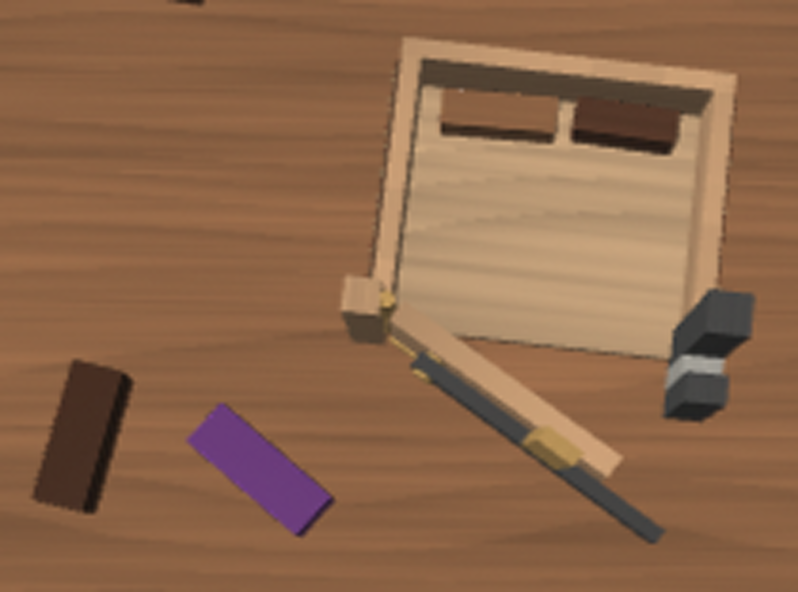

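View pics/c2.png

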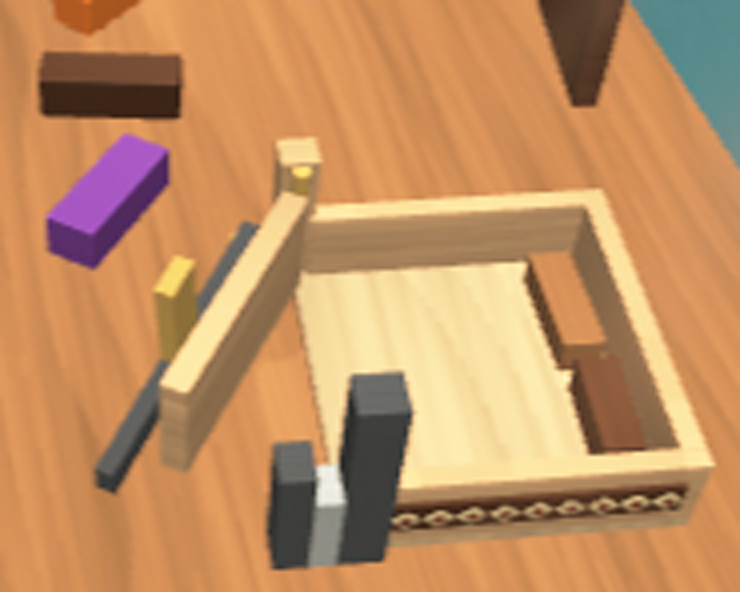

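The crop confirms it: dark brown (walnut) at (151,208), with the purple look-alike beside it. Next I'll fit the bin, block and gate poses.

```bash
cat > fit.py <<'E'
from h import *
from scipy.optimize import least_squares
T=load("top");S=load("side")
t=lambda x,y:(130+x/3.8,90+y/3.7)
s=lambda x,y:(200+x/4,125+y/3.7)
def W(p,q):
    c,sn=np.cos(p[2]),np.sin(p[2]); return np.array([p[0]+c*q[0]-sn*q[1],p[1]+sn*q[0]+c*q[1],q[2]])
obs=lambda w:[(T,t(420,60),(.2,.11,.07)),(T,t(712,93),(.2,-.11,.07)),(T,t(403,38),(.2+w,.11+w,.07)),(T,t(737,75),(.2+w,-.11-w,.07)),
(S,s(585,208),(.2,.11,.07)),(S,s(683,450),(.2,-.11,.07)),(S,s(602,192),(.2+w,.11+w,.07)),(S,s(712,463),(.2+w,-.11-w,.07))]
f=lambda p:np.concatenate([proj(c,W(p,q))-uv for c,uv,q in obs(p[3])])
r=least_squares(f,[.5,.05,0,.015]); print("bin",r.x.round(4),f(r.x).round(1))
p=r.x
if __name__=="__main__":
  print("hinge",W(p,(0,.11,0)),"pin top proj",proj(T,W(p,(0,.11,.12))),proj(S,W(p,(0,.11,.12))),"obs",t(387,299),s(302,172))
  # keeper nominal projections: strike post top corners
  def inv(X):
    d=X[:2]-p[:2];c,sn=np.cos(p[2]),np.sin(p[2]); return np.array([c*d[0]+sn*d[1],-sn*d[0]+c*d[1]])
  for n,c,uv,z in[("post top",T,t(712,290),.165),("post top",T,t(753,294),.165),("post fr",T,t(745,328),.165),("post fr l",T,t(703,325),.165),("horn top l",T,t(677,372),.101),("horn tr",T,t(728,378),.101),("horn fr",T,t(722,405),.101),
    ("S post l",S,s(350,407),.165),("S post r",S,s(412,410),.165),("S post bl",S,s(357,376),.165),("S horn",S,s(273,473),.101),("S horn",S,s(310,473),.101)]:
    print(n,inv(ray(c,*uv,z)).round(4))
  # block
  from itertools import product
  def blk(uvT,uvS,x0):
    def g(b):
      out=[]
      for c,l in((T,uvT),(S,uvS)):
        for uv,q in l: out.append(proj(c,W(b,q))-uv)
      return np.concatenate(out)
    r=least_squares(g,x0); print(r.x.round(4),g(r.x).round(1))
  h=.055;k=.02
  blk([(t(75,360),(h,k,.04)),(t(127,376),(h,-k,.04)),(t(33,497),(-h,k,.04)),(t(87,512),(-h,-k,.04))],
      [(s(42,87),(-h,-k,.04)),(s(181,90),(h,-k,.04)),(s(180,55),(h,k,.04)),(s(50,53),(-h,k,.04))],[.4,.3,0.])
  # gate/lug: lug top corners
  for n,c,uv,z in[("lug top T",T,t(553,447),.165),("bar tip T",T,t(652,535),.085),("gate end T",T,t(617,462),.105),("lug top S",S,s(176,272),.165),("gate end S",S,s(175,390),.105)]:
    X=ray(c,*uv,z);q=inv(X)-[0,.11]; print(n,X.round(4),"r",np.hypot(*q).round(4),"ang",np.arctan2(-q[0],-q[1]).round(3))
E
python3 fit.py
```

```text
bin [ 0.5691 -0.0141 -0.0983  0.0144] [ 0.6 -1.   0.9 -1.   0.6 -0.4 -0.1 -0.4 -0.5 -0.9 -0.9 -0.4 -1.  -0.6
 -0.3  0.7]
hinge [0.57994517 0.0953214  0.        ] pin top proj [232.05644603 170.53659311] [274.62330194 171.98502051] obs (231.84210526315792, 170.8108108108108) (275.5, 171.48648648648648)
post top [ 0.0214 -0.1056]
post top [ 0.0218 -0.1329]
post fr [-0.0023 -0.1297]
post fr l [-0.0035 -0.1018]
horn top l [-0.0266 -0.0971]
horn tr [-0.0268 -0.1332]
horn fr [-0.0469 -0.1308]
S post l [-0.0092 -0.1275]
S post r [ 0.0235 -0.1328]
S post bl [-0.0017 -0.1056]
S horn [-0.0476 -0.1261]
S horn [-0.0269 -0.1281]
[ 0.4892  0.3212 -0.2359] [ 0.5 -1.1  0.5 -1.9  0.3 -0.2 -0.  -0.7 -1.7 -0.8 -0.6 -0.5  0.2  0.5
 -2.4 -0.1]
lug top T [ 0.4709 -0.0163  0.165 ] r 0.1561 ang 0.676
bar tip T [ 0.4163 -0.0926  0.085 ] r 0.2492 ang 0.618
gate end T [ 0.4669 -0.0655  0.105 ] r 0.1965 ang 0.514
lug top S [ 0.4761 -0.02    0.165 ] r 0.1552 ang 0.635
gate end S [ 0.4667 -0.0655  0.105 ] r 0.1967 ang 0.515
```

```bash
cat > m.py <<'E'
from h import *
from scipy.spatial.transform import Rotation as Ro
def rel(x,y,z,yaw):
    s=read_state(); R=Ro.from_euler('xyz',s["ee_rot"]).as_matrix()
    d=R.T@(np.array([x,y,z])-s["tool_pos"])
    cur=s["ee_rot"][2]; j6=s["joints"][5]
    a=(-(yaw-cur)+np.pi)%(2*np.pi)-np.pi
    print("rel",d.round(4),"turn deg",round(np.degrees(a),1),"dist",np.linalg.norm(d).round(3),"j",s["joints"].round(2),"t",round(s["clock"],2),"tool x,z",R[:,0].round(2),R[:,2].round(2))
E
python3 -c "
from m import *
rel(.42,-.15,.30,-1.7); rel(.489,.321,.15,-.236)"
```

```text
rel [-0.3359 -0.069  -0.2812] turn deg -61.1 dist 0.443 j [-1.31  0.38  0.08  1.27  0.    1.46] t 0.1 tool x,z [-0.93 -0.37 -0.  ] [ 0.37 -0.93 -0.  ]
rel [-0.5725  0.0819 -0.694 ] turn deg -145.0 dist 0.903 j [-1.31  0.38  0.08  1.27  0.    1.46] t 0.1 tool x,z [-0.93 -0.37 -0.  ] [ 0.37 -0.93 -0.  ]
```

>>> move_arm(series=[[-0.336, -0.069, -0.281, -61], [-0.336, -0.069, -0.281, -61], [-0.336, -0.069, -0.281, -61], [-0.336, -0.069, -0.281, -61], [-0.336, -0.069, -0.281, -61], [-0.336, -0.069, -0.281, -61], [-0.336, -0.069, -0.281, -61], [-0.336, -0.069, -0.281, -61], [-0.336, -0.069, -0.281, -61], [-0.336, -0.069, -0.281, -61], [-0.336, -0.069, -0.281, -61], [-0.336, -0.069, -0.281, -61]], fingers=0.062)

```text
clock: 1.1
tool_pos: [0.4219, -0.1462, 0.3007]
ee_rot: [-1.57, 0.003, -1.696]
ft_force: [-0.1, -1.1, 0.2]
width: 0.73
```

```bash
python3 -c "
from m import *
rel(.489,.321,.15,-.236)"
```

```text
rel [-0.4714  0.1523  0.0083] turn deg -83.6 dist 0.495 j [-0.48  0.1  -0.1   1.37  0.    1.22] t 1.1 tool x,z [-0.12 -0.99 -0.  ] [ 0.99 -0.12  0.  ]
```

>>> move_arm(series=[[-0.471, 0.152, 0.008, -83.6], [-0.471, 0.152, 0.008, -83.6], [-0.471, 0.152, 0.008, -83.6], [-0.471, 0.152, 0.008, -83.6], [-0.471, 0.152, 0.008, -83.6], [-0.471, 0.152, 0.008, -83.6], [-0.471, 0.152, 0.008, -83.6], [-0.471, 0.152, 0.008, -83.6], [-0.471, 0.152, 0.008, -83.6], [-0.471, 0.152, 0.008, -83.6], [-0.471, 0.152, 0.008, -83.6], [-0.471, 0.152, 0.008, -83.6], [-0.471, 0.152, 0.008, -83.6], [-0.471, 0.152, 0.008, -83.6], [-0.471, 0.152, 0.008, -83.6]])

```text
clock: 2.35
tool_pos: [0.4884, 0.3195, 0.1497]
ee_rot: [-1.569, 0.0, -0.237]
ft_force: [-0.1, -1.2, 0.2]
width: 0.73
```

```bash
python3 -c "
from m import *
c=snap('side','pics/s1.png');snap('top','pics/t1.png')
i=cv2.imread('pics/s1.png')[60:240,120:340];cv2.imwrite('pics/s1c.png',cv2.resize(i,None,fx=3.3,fy=3.3))
rel(.489,.321,.007,-.236)"
```

```text
rel [-0.0005  0.1437  0.0014] turn deg -0.2 dist 0.144 j [ 0.47  0.43 -0.06  1.09  0.    0.71] t 2.45 tool x,z [ 0.97 -0.24  0.  ] [0.24 0.97 0.  ]
```

View pics/s1c.png

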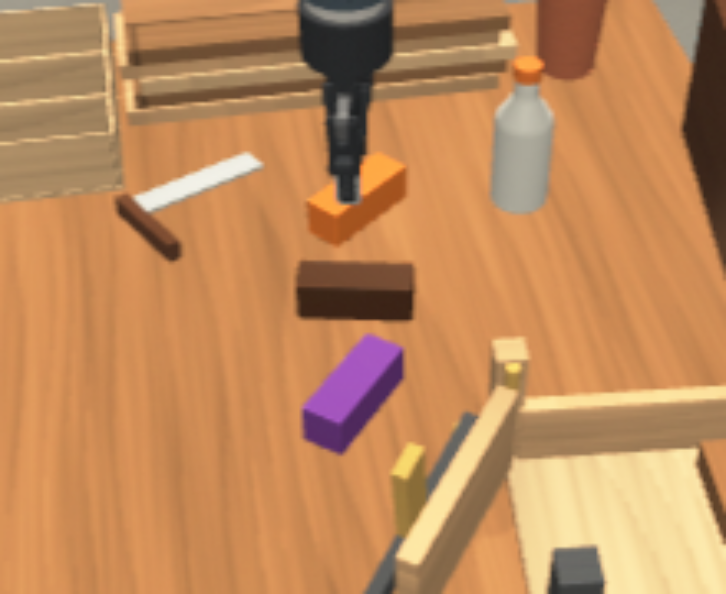

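The gripper hangs above the walnut block at crop (355,290), which fits the 0.15 m height. Descending.

>>> move_arm(series=[[0, 0.03, 0.001, 0], [0, 0.06, 0.001, 0], [0, 0.09, 0.001, 0], [0, 0.11, 0.001, 0], [0, 0.125, 0.001, 0], [0, 0.135, 0.001, 0], [0, 0.142, 0.001, 0], [0, 0.142, 0.001, 0]])

```text
clock: 3.12
tool_pos: [0.4891, 0.3194, 0.0081]
ee_rot: [-1.569, 0.0, -0.24]
ft_force: [-1.1, -0.9, 0.2]
width: 0.724
```

>>> move_arm(series=[[0, 0, 0, 0], [0, 0, 0, 0], [0, 0, 0, 0], [0, 0, 0, 0], [0, 0, 0, 0], [0, 0, 0, 0]], fingers=0.0, grip_force=40)

```text
clock: 3.62
tool_pos: [0.4905, 0.3198, 0.0097]
ee_rot: [-1.567, -0.003, -0.24]
ft_force: [-0.0, 0.2, 6.2]
width: 0.464
```

>>> move_arm(series=[[0, -0.02, 0, 0], [0, -0.05, 0, 0], [0, -0.09, 0, 0], [0, -0.13, 0, 0], [0, -0.17, 0, 0], [0, -0.21, 0, 0], [0, -0.24, 0, 0], [0, -0.24, 0, 0]])

```text
clock: 4.28
tool_pos: [0.4925, 0.3207, 0.2573]
ee_rot: [-1.559, -0.012, -0.24]
ft_force: [1.5, 0.7, -1.4]
width: 0.461
```

```bash
python3 -c "
from m import *
from fit import W,p
q=W(p,(.095,0,.24));print(q)
print(read_state()['width'],read_state()['ft_force'])
rel(*q,p[2]-np.pi/2)"
```

```text
bin [ 0.5691 -0.0141 -0.0983  0.0144] [ 0.6 -1.   0.9 -1.   0.6 -0.4 -0.1 -0.4 -0.5 -0.9 -0.9 -0.4 -1.  -0.6
 -0.3  0.7]
[ 0.66368634 -0.02347429  0.24      ]
0.46136254833623536 [ 1.49499066  0.72189005 -1.43443873]
rel [ 0.2479  0.0169 -0.2938] turn deg 81.9 dist 0.385 j [0.47 0.38 0.16 1.33 0.   0.71] t 4.28 tool x,z [ 0.97 -0.24  0.01] [0.24 0.97 0.01]
```

>>> move_arm(series=[[0.248, 0.014, -0.294, 82], [0.248, 0.014, -0.294, 82], [0.248, 0.014, -0.294, 82], [0.248, 0.014, -0.294, 82], [0.248, 0.014, -0.294, 82], [0.248, 0.014, -0.294, 82], [0.248, 0.014, -0.294, 82], [0.248, 0.014, -0.294, 82], [0.248, 0.014, -0.294, 82], [0.248, 0.014, -0.294, 82], [0.248, 0.014, -0.294, 82], [0.248, 0.014, -0.294, 82], [0.248, 0.014, -0.294, 82], [0.248, 0.014, -0.294, 82], [0.248, 0.014, -0.294, 82]])

```text
clock: 5.53
tool_pos: [0.6633, -0.0234, 0.2422]
ee_rot: [-1.559, 0.01, -1.669]
ft_force: [0.1, 0.8, -1.8]
width: 0.462
```

```bash
python3 -c "
from m import *
from fit import W,p
snap('side','pics/s2.png')
print(read_state()['width'],read_state()['ft_force'],read_state()['ee_rot'])
rel(*W(p,(.095,0,.019)),p[2]-np.pi/2)"
```

```text
bin [ 0.5691 -0.0141 -0.0983  0.0144] [ 0.6 -1.   0.9 -1.   0.6 -0.4 -0.1 -0.4 -0.5 -0.9 -0.9 -0.4 -1.  -0.6
 -0.3  0.7]
0.4603599450608733 [-0.40820952 -0.38432559 -1.59680574] [-1.55855024  0.00973892 -1.66946558]
rel [ 0.0023  0.2234 -0.0024] turn deg -0.0 dist 0.223 j [-0.14  0.56  0.4   1.4   0.01  1.53] t 5.58 tool x,z [-0.1  -1.   -0.01] [ 1.   -0.1   0.01]
```

View pics/s2.png

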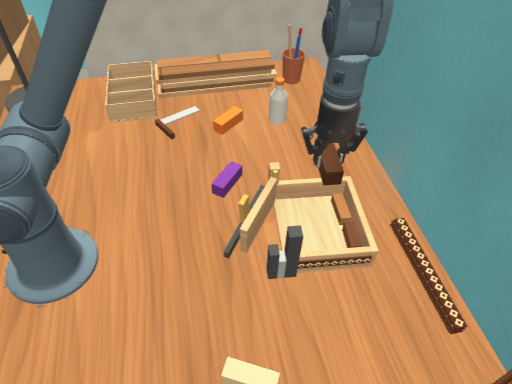

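The walnut block is held above the bin at (331,165). Lowering it.

>>> move_arm(series=[[0, 0.04, 0, 0], [0, 0.08, -0.001, 0], [0.001, 0.12, -0.001, 0], [0.002, 0.15, -0.002, 0], [0.002, 0.175, -0.002, 0], [0.002, 0.195, -0.002, 0], [0.002, 0.208, -0.002, 0], [0.002, 0.214, -0.002, 0], [0.002, 0.216, -0.002, 0], [0.002, 0.216, -0.002, 0]])

```text
clock: 6.42
tool_pos: [0.6641, -0.023, 0.0265]
ee_rot: [-1.559, 0.01, -1.669]
ft_force: [0.5, 0.3, -1.9]
width: 0.462
```

>>> move_arm(series=[[0, 0.002, 0, 0], [0, 0.004, 0, 0], [0, 0.006, 0, 0], [0, 0.007, 0, 0], [0, 0.007, 0, 0]])

```text
clock: 6.83
tool_pos: [0.6647, -0.023, 0.0203]
ee_rot: [-1.557, 0.01, -1.669]
ft_force: [1.0, 0.6, 0.1]
width: 0.46
```

>>> move_arm(series=[[0, 0.001, 0, 0], [0, 0.002, 0, 0], [0, 0.002, 0, 0]])

```text
clock: 7.08
tool_pos: [0.665, -0.0229, 0.0199]
ee_rot: [-1.556, 0.01, -1.669]
ft_force: [-1.7, 1.9, 7.7]
width: 0.46
```

>>> move_arm(series=[[0, 0, 0, 0], [0, 0, 0, 0], [0, 0, 0, 0], [0, 0, 0, 0], [0, 0, 0, 0]], fingers=0.06)

```text
clock: 7.5
tool_pos: [0.6649, -0.0229, 0.0196]
ee_rot: [-1.557, 0.01, -1.669]
ft_force: [-0.1, 0.6, 0.0]
width: 0.698
```

>>> move_arm(series=[[0, -0.01, 0, 0], [0, -0.03, 0, 0], [0, -0.06, 0, 0], [0, -0.1, 0, 0], [0, -0.14, 0, 0], [0, -0.18, 0, 0], [0, -0.21, 0, 0], [0, -0.23, 0, 0], [0, -0.23, 0, 0]])

```text
clock: 8.25
tool_pos: [0.6639, -0.0252, 0.2567]
ee_rot: [-1.546, 0.009, -1.669]
ft_force: [-0.0, 0.3, -0.1]
width: 0.701
```

```bash
python3 -c "
from m import *
snap('side','pics/s3.png');snap('top','pics/t3.png')
a=cv2.imread('pics/t3.png')[160:250,215:325];b=cv2.imread('pics/s3.png')[155:290,215:385]
cv2.imwrite('pics/t3c.png',cv2.resize(a,None,fx=6.5,fy=6.5,interpolation=cv2.INTER_CUBIC));cv2.imwrite('pics/s3c.png',cv2.resize(b,None,fx=4.4,fy=4.4,interpolation=cv2.INTER_CUBIC))"
```

```text
(no output)
```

View pics/t3c.png

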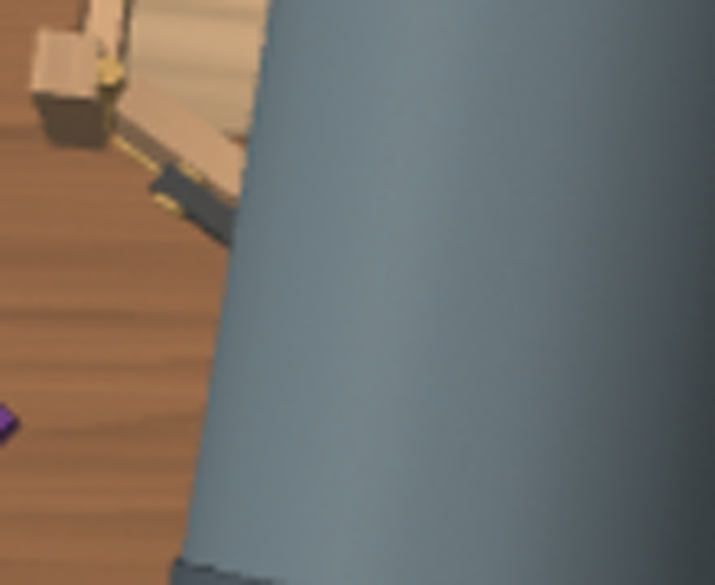

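View pics/s3c.png

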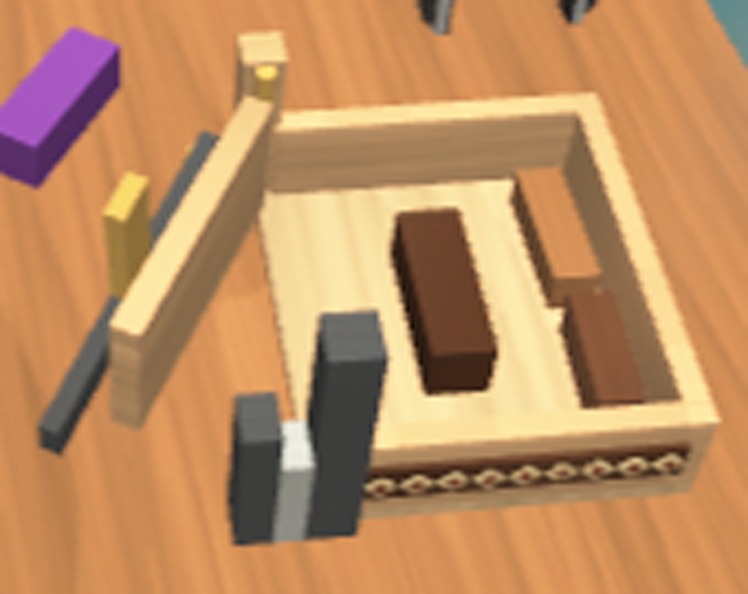

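The walnut block lies flat in the bin, with its top near s3c (430,290). The gate is still open and the lug top is near (128,197). Now fitting the gate angle.

```bash
cat > gate.py <<'E'
from fit import *
def G(g,al,out,z):  # along gate, out toward robot
    return W(p,(-np.sin(g)*al-np.cos(g)*out, .11-np.cos(g)*al+np.sin(g)*out, z))
def L(g,l,a,u,out=.018):
    return G(g,.05+a*np.cos(l)-u*np.sin(l),out,.085+a*np.sin(l)+u*np.cos(l))
if __name__=="__main__":
    ss=lambda x,y:(215+x/4.4,155+y/4.4)
    O=lambda g,l:[(S,ss(106,207),L(g,l,.115,.089,.024)),(S,ss(125,173),L(g,l,.085,.089,.024)),(S,ss(150,185),L(g,l,.085,.089,.012)),(S,ss(133,222),L(g,l,.115,.089,.012)),
     (S,ss(110,330),G(g,.198,.009,.105)),(S,ss(147,337),G(g,.198,-.009,.105)),(S,ss(40,428),L(g,l,.205,.012,.024)),(S,ss(66,436),L(g,l,.205,.012,.012)),
     (T,t(623,459),G(g,.198,-.009,.105)),(T,t(607,475),G(g,.198,.009,.105)),(T,t(664,532),L(g,l,.205,.012,.012)),(T,t(652,544),L(g,l,.205,.012,.024))]
    f=lambda q:np.concatenate([proj(c,X)-uv for c,uv,X in O(*q)])
    r=least_squares(f,[.5,-.1]); print(r.x,f(r.x).round(1)); print("lug",L(r.x[0],r.x[1],.1,.068),"top",L(r.x[0],r.x[1],.1,.089))
    print("yaw",p[2]-np.pi/2-r.x[0])
    from m import rel
    X=L(r.x[0],r.x[1],.1,.068); rel(X[0],X[1],.26,p[2]-np.pi/2-r.x[0])
E
python3 gate.py
```

```text
bin [ 0.5691 -0.0141 -0.0983  0.0144] [ 0.6 -1.   0.9 -1.   0.6 -0.4 -0.1 -0.4 -0.5 -0.9 -0.9 -0.4 -1.  -0.6
 -0.3  0.7]
[ 0.51817774 -0.09019903] [-0.8  1.6  0.3 -0.2 -0.7 -1.4 -2.1 -0.1 -0.2 -0.5 -1.6  0.4 -0.5  0.1
 -1.7  0.   0.7 -1.4  0.9 -0.2  1.5 -1.4  2.1 -1. ]
lug [ 0.475223   -0.02132157  0.14371589] top [ 0.47412927 -0.02286493  0.16463052]
yaw -2.1873128671149162
rel [ 0.0146 -0.0124 -0.1862] turn deg 29.7 dist 0.187 j [-0.14  0.55  0.41  1.41  0.01  1.53] t 8.35 tool x,z [-0.1  -1.   -0.01] [ 1.   -0.1   0.02]
```

>>> move_arm(series=[[0.015, -0.012, -0.186, 30], [0.015, -0.012, -0.186, 30], [0.015, -0.012, -0.186, 30], [0.015, -0.012, -0.186, 30], [0.015, -0.012, -0.186, 30], [0.015, -0.012, -0.186, 30], [0.015, -0.012, -0.186, 30]])

```text
clock: 8.93
tool_pos: [0.4736, -0.0215, 0.2584]
ee_rot: [-1.563, 0.016, -2.192]
ft_force: [0.3, 0.2, -0.0]
width: 0.704
```

```bash
python3 -c "
from m import *
snap('side','pics/s4.png')
b=cv2.imread('pics/s4.png')[90:290,180:360]
cv2.imwrite('pics/s4c.png',cv2.resize(b,None,fx=3,fy=3,interpolation=cv2.INTER_CUBIC))
rel(.4752,-.0213,.128,-2.187)"
```

```text
rel [ 0.0017  0.1306 -0.0011] turn deg -0.3 dist 0.131 j [-0.19  0.15 -0.15  1.25  0.01  2.01] t 8.98 tool x,z [-0.58 -0.81 -0.02] [ 0.81 -0.58  0.01]
```

View pics/s4c.png

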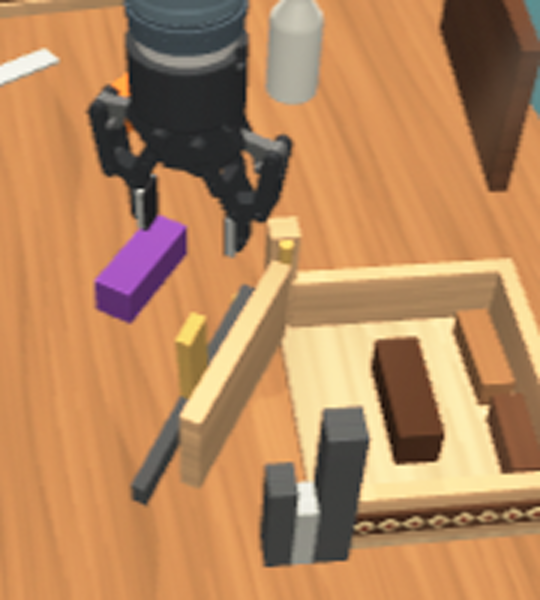

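The gripper is squarely over the lug (crop 192,325), with the jaws across the gate. Descending to pinch it.

>>> move_arm(series=[[0.0, 0.03, 0, 0], [0.001, 0.06, 0, 0], [0.001, 0.085, -0.001, 0], [0.002, 0.105, -0.001, 0], [0.002, 0.12, -0.001, 0], [0.002, 0.13, -0.001, 0], [0.002, 0.13, -0.001, 0]])

```text
clock: 9.57
tool_pos: [0.474, -0.0213, 0.1252]
ee_rot: [-1.567, 0.014, -2.192]
ft_force: [0.0, -0.8, -0.1]
width: 0.702
```

>>> move_arm(series=[[0, 0, 0, 0], [0, 0, 0, 0], [0, 0, 0, 0], [0, 0, 0, 0], [0, 0, 0, 0], [0, 0, 0, 0], [0, 0, 0, 0], [0, 0, 0, 0]], fingers=0.0, grip_force=40)

```text
clock: 10.23
tool_pos: [0.4747, -0.0214, 0.1259]
ee_rot: [-1.566, 0.015, -2.192]
ft_force: [0.9, -0.2, 3.6]
width: 0.131
```

```bash
python3 -c "
from m import *
s=read_state();print(s['tool_pos'],s['ee_rot'],s['ft_force'],s['width']*85.4)
snap('side','pics/s5.png')
b=cv2.imread('pics/s5.png')[90:290,180:360]
cv2.imwrite('pics/s5c.png',cv2.resize(b,None,fx=3,fy=3,interpolation=cv2.INTER_CUBIC))"
```

```text
[ 0.47466316 -0.0213567   0.12590408] [-1.56572192  0.01490104 -2.1917074 ] [ 0.91011422 -0.18048291  3.64838937] 11.145826462101004
```

View pics/s5c.png

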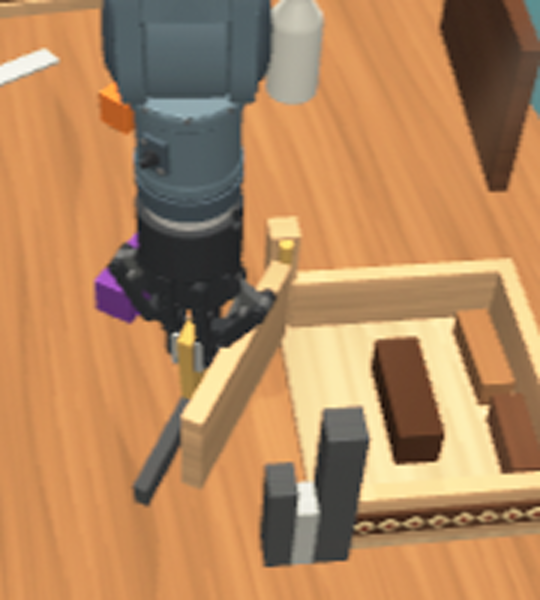

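>>> move_arm(series=[[-0.003, -0.005, 0, 0], [-0.006, -0.01, 0, 0], [-0.01, -0.015, 0, 0], [-0.0135, -0.02, 0, 0], [-0.0175, -0.0245, 0, 0], [-0.022, -0.029, 0, 0], [-0.026, -0.0325, 0, 0], [-0.029, -0.035, 0, 0], [-0.029, -0.035, 0, 0], [-0.029, -0.035, 0, 0]])

```text
clock: 11.12
tool_pos: [0.4912, 0.0022, 0.1617]
ee_rot: [-1.566, 0.015, -2.191]
ft_force: [0.7, -0.6, -4.7]
width: 0.131
```

```bash
python3 -c "
from m import *
s=read_state();print(s['tool_pos'],s['ee_rot'],s['ft_force'],s['moment'],s['width']*85.4)
snap('side','pics/s6.png')
b=cv2.imread('pics/s6.png')[90:290,180:360]
cv2.imwrite('pics/s6c.png',cv2.resize(b,None,fx=3,fy=3,interpolation=cv2.INTER_CUBIC))"
```

```text
[0.49121232 0.00221006 0.16170216] [-1.56565468  0.01541536 -2.19107396] [ 0.68320023 -0.58770098 -4.72600233] [ 0.22750499  0.30413735 -0.03446502] 11.162882916451785
```

View pics/s6c.png

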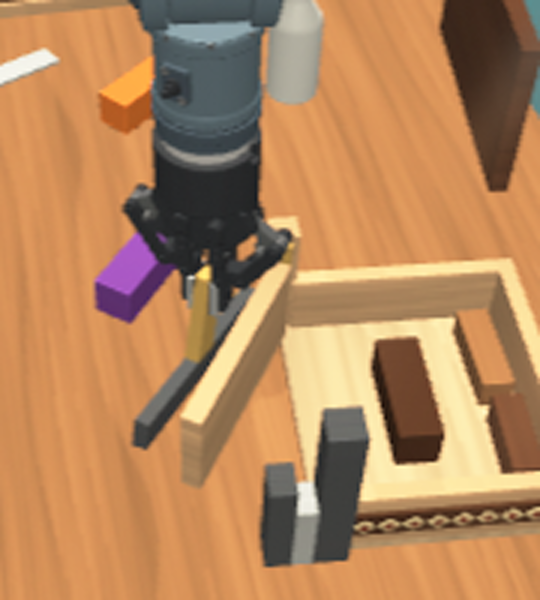

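```bash
cat > swing.py <<'E'
from gate import *
from m import *
import sys
for l in(.2,.28,.32): print(l,((proj(S,L(.518,l,.205,.012,.018))-[180,90])*3).round(0))
s=read_state(); R=Ro.from_euler('xyz',s["ee_rot"]).as_matrix()
g0,l0=.518,.28
def tcp(g,l):  # include the grasp bias, rotated with gate
    return L(g,l,.1,.068)
b=s["tool_pos"]-tcp(g0,l0)
print("bias",b)
print("bias gate frame",R.T@b)
def tg(g,l):
    a=-(g-g0); return tcp(g,l)+Ro.from_euler('z',a*-1*-1).as_matrix()@b if False else tcp(g,l)+Ro.from_euler('z',-(g-g0)).as_matrix()@b
for g in (.45,.38,.31,.24,.17,.12,.08,.04,0,-.04,-.08):
    print(g,(R.T@(tg(g,l0)-s["tool_pos"])).round(4),"turn",round(np.degrees(g-g0),1),tg(g,l0).round(3))
E
python3 swing.py
```

```text
bin [ 0.5691 -0.0141 -0.0983  0.0144] [ 0.6 -1.   0.9 -1.   0.6 -0.4 -0.1 -0.4 -0.5 -0.9 -0.9 -0.4 -1.  -0.6
 -0.3  0.7]
0.2 [139. 437.]
0.28 [142. 420.]
0.32 [143. 410.]
bias [-0.00049288  0.00033598 -0.01632248]
bias gate frame [ 0.00026808  0.01631703 -0.00067956]
0.45 [0.0009 0.     0.0087] turn -3.9 [ 0.498 -0.004  0.162]
0.38 [0.0013 0.0001 0.0177] turn -7.9 [ 0.505 -0.009  0.162]
0.31 [0.001  0.0001 0.0267] turn -11.9 [ 0.512 -0.014  0.162]
0.24 [0.0001 0.0002 0.0357] turn -15.9 [ 0.52  -0.019  0.162]
0.17 [-0.0015  0.0003  0.0445] turn -19.9 [ 0.528 -0.023  0.162]
0.12 [-0.003   0.0003  0.0508] turn -22.8 [ 0.534 -0.025  0.162]
0.08 [-0.0044  0.0004  0.0557] turn -25.1 [ 0.539 -0.027  0.162]
0.04 [-0.006   0.0004  0.0606] turn -27.4 [ 0.544 -0.028  0.162]
0 [-0.0078  0.0005  0.0655] turn -29.7 [ 0.549 -0.03   0.162]
-0.04 [-0.0098  0.0005  0.0702] turn -32.0 [ 0.554 -0.031  0.162]
-0.08 [-0.0119  0.0006  0.0749] turn -34.3 [ 0.559 -0.032  0.162]
```

>>> move_arm(series=[[-0.002, -0.003, 0, 0], [-0.004, -0.005, 0, 0], [-0.003, -0.005, 0.0045, -2], [-0.003, -0.005, 0.009, -4], [-0.003, -0.005, 0.0135, -6], [-0.003, -0.005, 0.018, -8], [-0.003, -0.005, 0.0225, -10], [-0.0035, -0.005, 0.027, -12], [-0.004, -0.005, 0.0315, -14], [-0.004, -0.005, 0.036, -16], [-0.005, -0.005, 0.0405, -18], [-0.005, -0.005, 0.0405, -18]])

```text
clock: 12.17
tool_pos: [0.5266, -0.0166, 0.1661]
ee_rot: [-1.564, 0.015, -1.876]
ft_force: [1.1, 3.7, -9.7]
width: 0.129
```

```bash
python3 -c "
from m import *
s=read_state();print(s['tool_pos'],s['ee_rot'],s['ft_force'],s['moment'],s['width']*85.4)
snap('side','pics/s7.png')
b=cv2.imread('pics/s7.png')[90:290,180:360]
cv2.imwrite('pics/s7c.png',cv2.resize(b,None,fx=3,fy=3,interpolation=cv2.INTER_CUBIC))"
```

```text
[ 0.52663281 -0.0165582   0.16614491] [-1.56351023  0.01509716 -1.87599312] [ 1.13794522  3.71572224 -9.74896353] [0.79434642 0.47881575 0.08629255] 11.042082778761356
```

View pics/s7c.png

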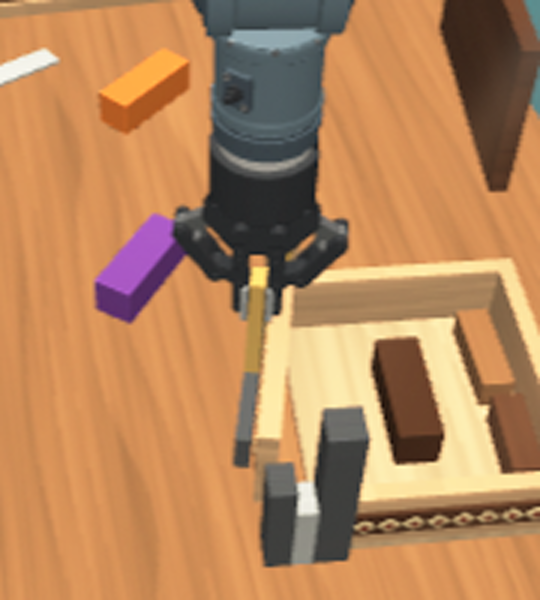

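```bash
python3 -c "
from gate import *
for g in(.17,.2,.23):
  for l in(.15,.2,.25,.3): print(g,l,'tip bottom',((proj(S,L(g,l,.205,-.012,.024))-[180,90])*3).round(0),((proj(S,L(g,l,.205,-.012,.012))-[180,90])*3).round(0),'gate end top',((proj(S,G(g,.198,0.009,.105))-[180,90])*3).round(0),((proj(S,G(g,.198,-.009,.105))-[180,90])*3).round(0))
" | tail -12
python3 - <<'E'
import cv2
b=cv2.imread('pics/s7.png')[195:290,235:320]
cv2.imwrite('pics/s7d.png',cv2.resize(b,None,fx=6,fy=6,interpolation=cv2.INTER_CUBIC))
E
```

```text
0.17 0.15 tip bottom [241. 500.] [257. 501.] gate end top [264. 439.] [288. 441.]
0.17 0.2 tip bottom [242. 491.] [258. 492.] gate end top [264. 439.] [288. 441.]
0.17 0.25 tip bottom [242. 482.] [259. 483.] gate end top [264. 439.] [288. 441.]
0.17 0.3 tip bottom [243. 471.] [259. 472.] gate end top [264. 439.] [288. 441.]
0.2 0.15 tip bottom [231. 499.] [247. 500.] gate end top [257. 438.] [280. 440.]
0.2 0.2 tip bottom [232. 490.] [248. 491.] gate end top [257. 438.] [280. 440.]
0.2 0.25 tip bottom [232. 480.] [248. 481.] gate end top [257. 438.] [280. 440.]
0.2 0.3 tip bottom [233. 470.] [249. 471.] gate end top [257. 438.] [280. 440.]
0.23 0.15 tip bottom [221. 497.] [237. 499.] gate end top [249. 437.] [272. 440.]
0.23 0.2 tip bottom [221. 488.] [238. 490.] gate end top [249. 437.] [272. 440.]
0.23 0.25 tip bottom [222. 478.] [238. 480.] gate end top [249. 437.] [272. 440.]
0.23 0.3 tip bottom [223. 468.] [239. 470.] gate end top [249. 437.] [272. 440.]
```

View pics/s7d.png

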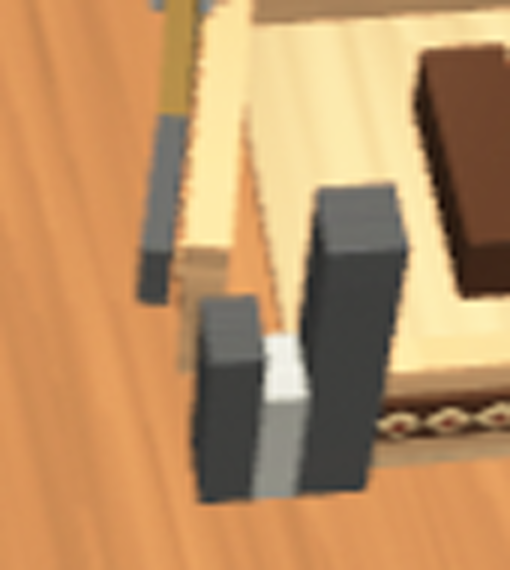

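```bash
sed -i 's/^g0,l0=.*/g0,l0=[float(v) for v in sys.argv[1:3]]/; s/^for l in(.2.*$//; s/^for g in (.*/for g in [float(v) for v in sys.argv[3:]]:/' swing.py; python3 swing.py .205 .31 .15 .1 .06 .03 0 -.03 -.06 -.09
```

```text
bin [ 0.5691 -0.0141 -0.0983  0.0144] [ 0.6 -1.   0.9 -1.   0.6 -0.4 -0.1 -0.4 -0.5 -0.9 -0.9 -0.4 -1.  -0.6
 -0.3  0.7]
bias [ 0.00068641  0.00170189 -0.01413911]
bias gate frame [-1.61655913e-03  1.41657007e-02  4.16971363e-05]
0.15 [0.0008 0.     0.0068] turn -3.2 [ 0.532 -0.019  0.166]
0.1 [0.0012 0.0001 0.013 ] turn -6.0 [ 0.538 -0.021  0.166]
0.06 [0.0012 0.0001 0.0179] turn -8.3 [ 0.543 -0.023  0.166]
0.03 [0.0012 0.0001 0.0216] turn -10.0 [ 0.547 -0.024  0.166]
0.0 [0.001  0.0002 0.0253] turn -11.7 [ 0.55  -0.025  0.166]
-0.03 [0.0007 0.0002 0.0291] turn -13.5 [ 0.554 -0.026  0.166]
-0.06 [0.0003 0.0002 0.0327] turn -15.2 [ 0.557 -0.027  0.166]
-0.09 [-0.0002  0.0003  0.0364] turn -16.9 [ 0.561 -0.027  0.166]
```

>>> move_arm(series=[[0.001, 0, 0.004, -2], [0.001, 0, 0.008, -3.7], [0.001, 0, 0.0125, -5.8], [0.001, 0, 0.016, -7.4], [0.001, 0, 0.018, -8.3], [0.001, 0, 0.018, -8.3]])

```text
clock: 12.72
tool_pos: [0.543, -0.0228, 0.1663]
ee_rot: [-1.562, 0.014, -1.733]
ft_force: [0.5, 1.8, -6.9]
width: 0.138
```

```bash
python3 -c "
from m import *
s=read_state();print(s['tool_pos'],s['ee_rot'],s['ft_force'],s['moment'],s['width']*85.4)"; python3 swing.py .06 .31 .03 0 -.03 -.06 -.09 | tail -5
```

```text
[ 0.54297679 -0.02284603  0.16625379] [-1.56209171  0.0136869  -1.73295609] [ 0.52445191  1.83166346 -6.91526973] [ 0.28424298  0.63474546 -0.11321721] 11.799464698307608
0.03 [0.0005 0.     0.0037] turn -1.7 [ 0.547 -0.024  0.166]
0.0 [0.0008 0.0001 0.0074] turn -3.4 [ 0.55  -0.025  0.166]
-0.03 [0.0011 0.0001 0.0111] turn -5.2 [ 0.554 -0.026  0.166]
-0.06 [0.0012 0.0001 0.0148] turn -6.9 [ 0.557 -0.026  0.166]
-0.09 [0.0012 0.0001 0.0185] turn -8.6 [ 0.561 -0.027  0.166]
```

>>> move_arm(series=[[0, 0, 0.001, -0.5], [0, 0, 0.002, -1], [0, 0, 0.0035, -1.6], [0, 0, 0.0035, -1.6]])

```text
clock: 13.05
tool_pos: [0.5464, -0.0237, 0.1664]
ee_rot: [-1.562, 0.013, -1.705]
ft_force: [-0.1, 1.1, -6.1]
width: 0.133
```

>>> move_arm(series=[[0, 0, 0.001, -0.5], [0, 0, 0.002, -1], [0, 0, 0.003, -1.4], [0, 0, 0.003, -1.4]])

```text
clock: 13.38
tool_pos: [0.5494, -0.0244, 0.1665]
ee_rot: [-1.562, 0.012, -1.68]
ft_force: [-0.5, -0.9, -6.2]
width: 0.133
```

>>> move_arm(series=[[0, 0, 0.001, -0.5], [0, 0, 0.002, -1], [0, 0, 0.002, -1]])

```text
clock: 13.63
tool_pos: [0.5516, -0.0248, 0.1665]
ee_rot: [-1.561, 0.011, -1.662]
ft_force: [0.0, -0.8, -6.7]
width: 0.135
```

>>> move_arm(series=[[0, 0, 0.001, -0.5], [0, 0, 0.002, -1], [0, 0, 0.002, -1]])

```text
clock: 13.88
tool_pos: [0.5535, -0.0253, 0.1666]
ee_rot: [-1.561, 0.01, -1.644]
ft_force: [-2.4, -1.1, -5.4]
width: 0.134
```

>>> move_arm(series=[[0, 0, 0.001, -0.5], [0, 0, 0.002, -1], [0, 0, 0.002, -1]])

```text
clock: 14.13
tool_pos: [0.5535, -0.0253, 0.1666]
ee_rot: [-1.565, 0.01, -1.628]
ft_force: [-9.5, -0.7, -0.8]
width: 0.132
```

The bar met the strike post: TCP stalled at x 0.5535 with −9.5 N, gate about −0.025 rad. That agrees with the picture estimate of the post face at bin x ≈ −6 mm. Checking before lowering.

Run:
```python
from m import *
snap('side','pics/s8.png');snap('top','pics/t8.png')
b=cv2.imread('pics/s8.png')[195:290,235:320]
cv2.imwrite('pics/s8d.png',cv2.resize(b,None,fx=6,fy=6,interpolation=cv2.INTER_CUBIC))
s=read_state();print(s['tool_pos'],s['ft_force'])
```

```text
[ 0.5534868  -0.02528047  0.16656621] [-7.32254779 -0.64691755 -0.98985676]
```

View pics/s8d.png

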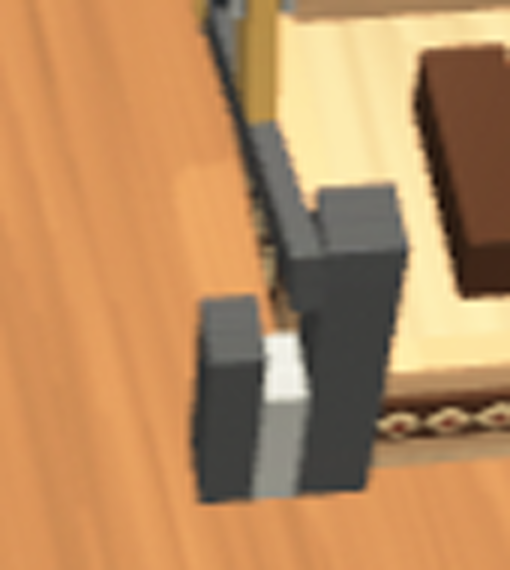

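The bar (tip at s8d (310,275)) lies against the post, above the white notch floor. Lowering it along its arc.

>>> move_arm(series=[[0.003, 0.0025, 0, 0.3], [0.0056, 0.0048, 0, 0.6], [0.008, 0.007, 0, 0.6], [0.01, 0.009, 0, 0.6], [0.012, 0.011, 0, 0.6], [0.0142, 0.0132, 0, 0.6], [0.0142, 0.0132, 0, 0.6]])

```text
clock: 14.82
tool_pos: [0.5524, -0.0393, 0.1546]
ee_rot: [-1.564, 0.011, -1.639]
ft_force: [-8.8, -0.5, 4.6]
width: 0.136
```

Run:
```python
from m import *
snap('side','pics/s9.png')
b=cv2.imread('pics/s9.png')[195:290,235:320]
cv2.imwrite('pics/s9d.png',cv2.resize(b,None,fx=6,fy=6,interpolation=cv2.INTER_CUBIC))
s=read_state();print(s['tool_pos'],s['ee_rot'],s['ft_force'],s['moment'])
```

```text
[ 0.55243146 -0.03934752  0.1546537 ] [-1.56428215  0.01086692 -1.63897765] [-7.25632639 -0.12919618  4.32088628] [ 0.29466673  1.69482896 -0.42772196]
```

View pics/s9d.png

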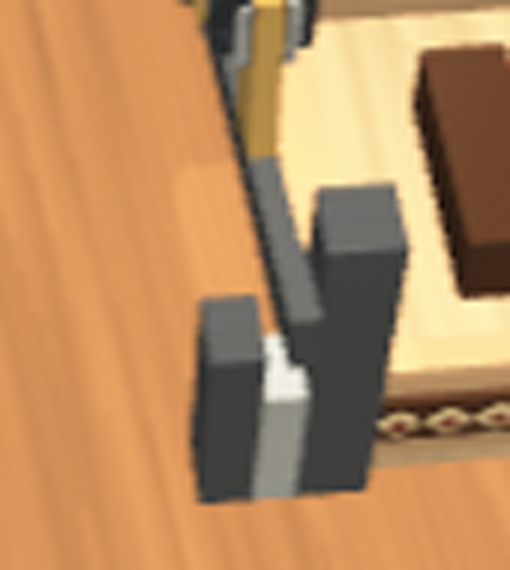

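>>> move_arm(series=[[0.002, 0.002, -0.0005, 0.2], [0.004, 0.0046, -0.001, 0.4], [0.006, 0.007, -0.001, 0.6], [0.0078, 0.0093, -0.001, 0.8], [0.0096, 0.0117, -0.001, 0.8], [0.0113, 0.0142, -0.001, 0.8], [0.0113, 0.0142, -0.001, 0.8]])

```text
clock: 15.45
tool_pos: [0.5512, -0.0518, 0.1403]
ee_rot: [-1.563, 0.009, -1.654]
ft_force: [-3.1, -3.0, 4.0]
width: 0.135
```

Run:
```python
from m import *
snap('side','pics/s10.png')
b=cv2.imread('pics/s10.png')[195:290,235:320]
cv2.imwrite('pics/s10d.png',cv2.resize(b,None,fx=6,fy=6,interpolation=cv2.INTER_CUBIC))
s=read_state();print(s['tool_pos'],s['ee_rot'],s['ft_force'],s['moment'])
from gate import *
for g in (-.03,0,):
  for l in(0,.05,.1):print(g,l,((proj(S,L(g,l,.205,.012,.012))-[235,195])*6).round(0),((proj(S,L(g,l,.205,.012,.024))-[235,195])*6).round(0))
```

```text
[ 0.55123253 -0.05179953  0.14036085] [-1.56351714  0.00862744 -1.65350282] [-1.86013062 -3.66476799  2.88486484] [-0.42215579  0.92070291  0.18752706]
bin [ 0.5691 -0.0141 -0.0983  0.0144] [ 0.6 -1.   0.9 -1.   0.6 -0.4 -0.1 -0.4 -0.5 -0.9 -0.9 -0.4 -1.  -0.6
 -0.3  0.7]
-0.03 0 [321. 387.] [289. 390.]
-0.03 0.05 [323. 369.] [291. 373.]
-0.03 0.1 [324. 351.] [292. 354.]
0 0 [301. 388.] [269. 390.]
0 0.05 [302. 370.] [270. 373.]
0 0.1 [304. 352.] [272. 354.]
```

View pics/s10d.png

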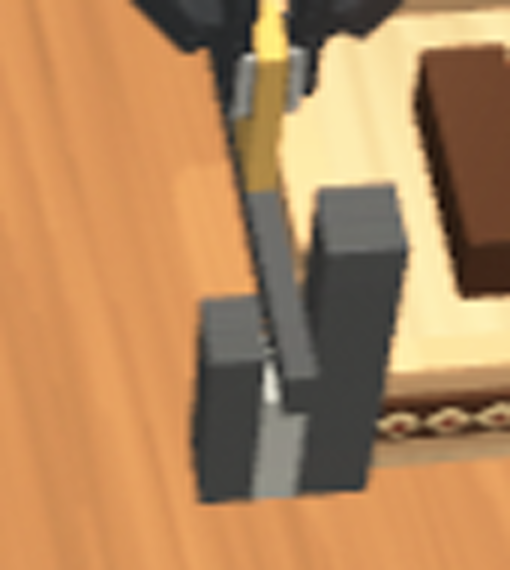

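The bar is in the notch but about 0.04 rad high (tip edge at v≈375, level expected at 388). Pressing it down further.

>>> move_arm(series=[[0.001, 0.0015, 0, 0], [0.002, 0.003, 0, 0], [0.003, 0.0045, 0, 0], [0.0035, 0.0055, 0, 0], [0.0035, 0.0055, 0, 0]])

```text
clock: 15.92
tool_pos: [0.5514, -0.0537, 0.1378]
ee_rot: [-1.561, 0.012, -1.652]
ft_force: [-9.4, 5.4, 22.7]
width: 0.135
```

Run:
```python
from m import *
snap('side','pics/s11.png')
b=cv2.imread('pics/s11.png')[195:290,235:320]
cv2.imwrite('pics/s11d.png',cv2.resize(b,None,fx=6,fy=6,interpolation=cv2.INTER_CUBIC))
s=read_state();print(s['tool_pos'],s['ee_rot'],s['ft_force'],s['moment'])
```

```text
[ 0.55133914 -0.05366274  0.13778849] [-1.56109311  0.01153336 -1.65211086] [-8.92174095  4.57587473 23.21338045] [1.15771749 2.56228178 0.17783457]
```

View pics/s11d.png

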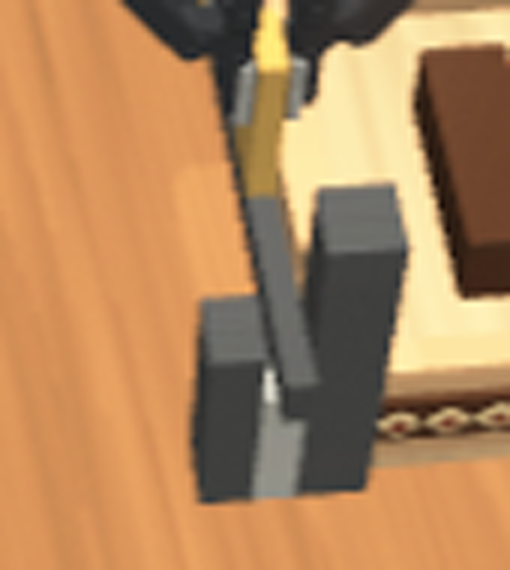

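It is home: the tip edge is at v≈385 and the reaction is 23 N. Easing off, then releasing.

>>> move_arm(series=[[0, -0.001, -0.0005, 0], [0, -0.001, -0.0005, 0], [0, -0.001, -0.0005, 0]])

```text
clock: 16.22
tool_pos: [0.5508, -0.0533, 0.1382]
ee_rot: [-1.561, 0.012, -1.652]
ft_force: [-2.5, -0.1, 0.8]
width: 0.137
```

>>> move_arm(series=[[0, 0, 0, 0], [0, 0, 0, 0], [0, 0, 0, 0], [0, 0, 0, 0], [0, 0, 0, 0], [0, 0, 0, 0], [0, 0, 0, 0]], fingers=0.06)

```text
clock: 16.8
tool_pos: [0.551, -0.0534, 0.1382]
ee_rot: [-1.561, 0.012, -1.652]
ft_force: [-0.2, -0.2, -0.3]
width: 0.705
```

>>> move_arm(series=[[0, -0.01, 0, 0], [0, -0.03, 0, 0], [0, -0.06, 0, 0], [0, -0.09, 0, 0], [0, -0.12, 0, 0], [0, -0.15, 0, 0], [0, -0.17, 0, 0], [0, -0.17, 0, 0]])

```text
clock: 17.47
tool_pos: [0.5513, -0.0558, 0.3143]
ee_rot: [-1.552, 0.011, -1.652]
ft_force: [-0.3, -0.3, -0.4]
width: 0.697
```

Run:
```python
from m import *
snap('side','pics/s12.png')
b=cv2.imread('pics/s12.png')[140:290,215:385]
cv2.imwrite('pics/s12d.png',cv2.resize(b,None,fx=4,fy=4,interpolation=cv2.INTER_CUBIC))
s=read_state();print(s['tool_pos'],s['ft_force'],s['clock'])
```

```text
[ 0.55071519 -0.05566616  0.31178668] [ 0.73540677  0.06726438 -0.58901379] 17.5167
```

View pics/s12d.png

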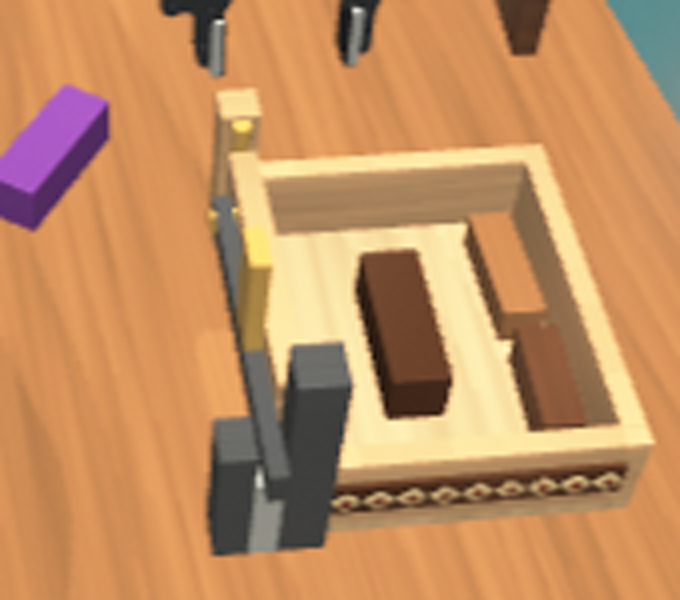

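The bar sits in the notch behind the horn (tip at s12d (277,480)) and the gate is shut. I'll wait about a second with the arm clear, then recheck.

>>> move_arm(series=[[0, 0, 0, 0], [0, 0, 0, 0], [0, 0, 0, 0], [0, 0, 0, 0], [0, 0, 0, 0], [0, 0, 0, 0], [0, 0, 0, 0], [0, 0, 0, 0], [0, 0, 0, 0], [0, 0, 0, 0], [0, 0, 0, 0], [0, 0, 0, 0]])

```text
clock: 18.52
tool_pos: [0.5507, -0.0557, 0.3118]
ee_rot: [-1.555, 0.011, -1.652]
ft_force: [-0.2, 1.0, -0.3]
width: 0.7
```

Run:
```python
from gate import *
c=snap('side','pics/s13.png');snap('top','pics/t13.png')
d=np.abs(cv2.imread('pics/s13.png').astype(int)-cv2.imread('pics/s12.png'))[160:290,215:385].sum(2)
print("changed px",(d>60).sum())
a=cv2.imread('pics/s13.png')[180:275,235:320];cv2.imwrite('pics/s13d.png',cv2.resize(a,None,fx=6,fy=6,interpolation=cv2.INTER_CUBIC))
for g in(-.03,-.01,.01):
  for l in(-.03,0,.03):
    print(g,l,[((proj(c,X)-[235,180])*6).round(0) for X in (L(g,l,.205,.012,.012),L(g,l,.205,.012,.024),L(g,l,.115,.089,.024))])
a=cv2.imread('pics/t0.png' if 0 else 'pics/top0.png');b=cv2.imread('pics/t13.png')
print("pale diff",(np.abs(a.astype(int)-b)[205:265,370:420].sum(2)>60).sum())
```

```text
bin [ 0.5691 -0.0141 -0.0983  0.0144] [ 0.6 -1.   0.9 -1.   0.6 -0.4 -0.1 -0.4 -0.5 -0.9 -0.9 -0.4 -1.  -0.6
 -0.3  0.7]
changed px 0
-0.03 -0.03 [array([320., 486.]), array([288., 490.]), array([260., 174.])]
-0.03 0 [array([321., 477.]), array([289., 480.]), array([259., 163.])]
-0.03 0.03 [array([322., 466.]), array([290., 470.]), array([258., 151.])]
-0.01 -0.03 [array([306., 487.]), array([275., 490.]), array([251., 174.])]
-0.01 0 [array([308., 477.]), array([276., 480.]), array([250., 162.])]
-0.01 0.03 [array([309., 467.]), array([277., 470.]), array([249., 151.])]
0.01 -0.03 [array([293., 488.]), array([261., 490.]), array([242., 173.])]
0.01 0 [array([294., 478.]), array([262., 480.]), array([241., 162.])]
0.01 0.03 [array([295., 468.]), array([263., 470.]), array([241., 151.])]
pale diff 960
```

View pics/s13d.png

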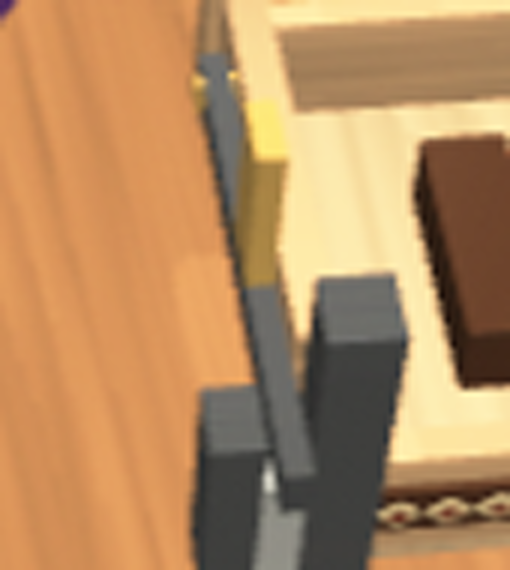

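View pics/t13.png

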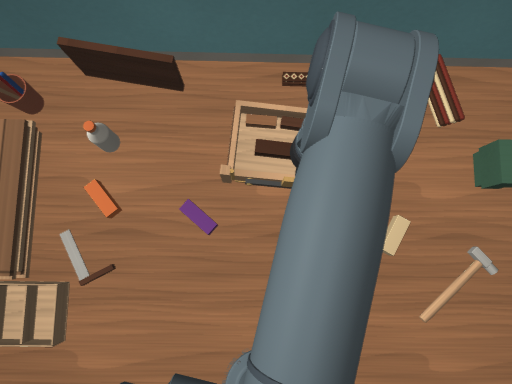

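The pixel difference is only the arm partly covering the view: the pale block is still at (397,235). The bar tip reads about 0.01 rad and the gate about −0.02 rad, and nothing moves. Handing in.

```bash
python3 -c "
from cell import sign_off
print(sign_off())"
```

```text
the job is handed in; nothing more can be done
None
```

I handed the job in at about 18.6 s. The walnut block lies flat in the stock bin, and the gate is shut with its latch bar home in the notch.

- **Block:** I set it down gripped, at about bin x 95 mm, y 0. The side picture shows it lying flat.
- **Latch:** I pinched the lug, lifted the bar to about 0.3 rad and swung the gate in. The bar touched the strike post at a gate angle of about −0.025 rad, with about 9 N. I then lowered it until it pushed back with 23 N, and released it.

**Last checks:** after letting go, the latch reads about 0.01 rad and the gate about −0.02 rad, both estimated from the side picture. The picture did not change over a second, and the arm is clear at a TCP height of 0.31 m.

**Disagreements:**
- An automatic picture comparison flagged a change around the pale block. The top picture shows the arm partly covering the view, with the block where it started.
- While lifting, the picture read about 0.23 rad against 0.28 rad from the arm's motion. I lifted a little more before crossing the horn.

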